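Make up a strap kit and a pouch kit on a leatherworker's bench

ROBOT

A 6-joint arm with a two-finger parallel gripper is mounted at the origin on the work surface. World frame = base frame: x ahead of the robot, y to its left, z up, the work surface at z = 0. Lengths are in mm, angles in rad, forces in N, time in s.
With the tool pointing down it reaches from about 350 to 975 mm from the base axis. Payload 7.1 kg.
Tool frame: the origin (TCP) lies midway between the tips of the shut fingers; the grasp point (between the pads) lies 19 mm behind it (ctrl.grip_depth is the distance from the TCP to the grasp point, in mm); z points along the fingers, y is the line along which they close (so a half turn about z gives the same grasp; the last joint's range is limited). The gripper opens to 88 mm and grips with 3 to 60 N. Pads are 20 mm wide; open, the fingers measure 115 mm over their backs; the gripper's body (75 mm by 178 mm) begins 61 mm behind the grasp point.
Start: joints at [1.221, 0.423, 1.63, -0, 1.089, -0.019], TCP at [202.968, 591.108, 222.675] pointing down, gripper open.
Joint ranges: [-3, 3], [-0.9, 2.11], [0.09, 2.58], [-1.31, 4.45], [0.11, 2.69], [-2.54, 2.54]. Speed limits (rad/s): [2.39, 2.39, 3.01, 3.14, 3.14, 3.14].

INTERFACE

Orientations are given as a rotation vector (axis times angle).
In Python, from workcell import get_obs, vision, ctrl gives the robot as it stands.
- The arm moves only by the tool step_arm, never from a script. Its argument "plan" is a list of rows, each a list of 7 numbers: the opening, from -1 (shut) to 1 (fully open), then the shift along the tool's x, y, z as a fraction of full scale, then the turn, a rotation vector about the tool's x, y, z as a fraction of full scale. In form: [[fingers, dx, dy, dz, wx, wy, wz], ...]. A call has 1 to 20 rows; each row shifts and turns the commanded pose from where the row before left it, along the tool's axes as they then stand; what a row does not reach is not made up. Full scale, the value 1, is 50 mm for a shift and 0.12 rad for a turn. A row lasts 1/8 s, in which the tool goes at most 62.5 mm and 10.7 degrees, less where a joint would pass 70% of its speed; a pose out of reach is approached as far as the arm can. A call with a number of a shift or a turn outside -1 to 1 is refused whole. A call with a gripper value outside its range is refused whole. The fingers move at their own pace and stop on an object; the grip force is fixed at half the most. Time passes only in rows, so rows that do not move let the fingers close. It gives the time, the measured TCP pose, the force, the opening and the grip force at its end, in the units of the state.
- get_obs(): the state, without advancing time (a new reading comes with each control period).
- vision.get_image(name): name is "scene" or "side" or "wrist"; returns a dict with "pixels" (400x640x3 uint8, red, green, blue), "depth" (400x640 float32, mm along the optical axis (not along the pixel's ray), 0 where there is no reading), "fx", "fy", "cx", "cy" (pixels), "k1" (the pictures are not rectified: a ray, as slopes to the right and down, at radius r is drawn at 1 + k1 r^2 times it, then the intrinsics apply), "T" (4x4, takes a point from camera to world coordinates); the wrist camera has in their place "T_tool_cam" (4x4, takes a point from camera to tool coordinates, whose origin is the TCP and whose axes are the flange's). Camera axes: x right, y down, z forward; pixel columns grow to the right and rows downward; lengths in mm; the calibration is good to about 2 mm. A picture is of the moment at which its call begins: read the wrist's pose just before it.
- ctrl.close_job(): hands the job in; it is judged then, once.
The state is a dict: "t": time; "qpos": joint angles; "qvel": joint speeds; "joint_torque": joint torques, N m; "ee_pos": TCP position; "orientation": TCP orientation; "ft_force": force on the tool from outside, world axes, zero at the start; "moment": the same for the moment, N m; "width": finger opening in mm; "grasp_force": force on a finger pad.
Only numpy, scipy, OpenCV 4.12 (cv2) and the standard library are available. Lean on these libraries where they do the work, as an engineer would, in place of code of your own. Each camera call takes 0.05 s, during which the arm holds its last target. There are 200 camera calls.

TASK

Make up the two kits for today's class. Strap kit, in the long tray: the slicker flat in the oblong pocket and the tall spool upright in the square pocket; pouch kit, in the wide tray: the squat spool in the large pocket and the small anvil and the rivet jar in the two small pockets, one in each, either way round. Everything is to sit down flat on its pocket's floor, the right way up; leave the large anvil, the buckle and the glue pot where they are.

Things in the scene. Friction and masses are not known exactly. Their poses are not given: they have to be found in the camera images.
- long_tray: Long pale-wood kit tray, 230 x 80 mm and 12 mm high, fixed to the table; origin at the centre of its underside, x along its length, z up. Two pockets, each 6 mm deep and lined dark brown, with floors 6 mm above the table: an oblong one 125 (x) x 50 (y) mm centred at x = -45 mm, y = 0, and a square one 60 x 60 mm centred at x = +72 mm, y = 0.
- wide_tray: Wide pale-wood kit tray, 160 (x) x 190 (y) mm and 12 mm high, fixed to the table; origin at the centre of its underside, z up. Three square pockets, each 6 mm deep and lined dark brown, with floors 6 mm above the table: a large one 80 x 80 mm centred at x = 0, y = +45 mm, and two small ones 60 x 60 mm centred at x = -40 mm and x = +40 mm, both at y = -50 mm.
- tall_spool: Tall slim thread spool standing upright, 64 mm high: brown wooden flanges 38 mm across and 5 mm thick at both ends, linen-coloured thread 34 mm across between them. About 70 g. Origin at the centre of its underside, z up its axis.
- squat_spool: Low, broad thread spool standing on its flange, 28 mm high: brown wooden flanges 56 mm across and 4 mm thick, linen-coloured thread 53 mm across between them. About 70 g. Origin at the centre of its underside, z up.
- slicker: Wooden edge slicker: a brown hardwood bar with dark cross grooves, 100 (x) x 26 (y) x 20 (z) mm, lying flat on the table, roughly crosswise to the robot. About 50 g. Origin at the centre of its underside, x along its length, z up.
- small_anvil: The smaller of two round steel snap-setting anvils, 30 mm across, 24 mm high, with a dished ring on its upper face. About 130 g. Origin at the centre of its underside, z up.
- rivet_jar: Small clear jar of brass rivets with a metal screw lid, closed and standing: 40 mm across, 44 mm high with the lid. About 90 g. Origin at the centre of its underside, z up.
- large_anvil: The larger round steel anvil, 46 mm across, 24 mm high, about 310 g; not for the kits. Origin at the centre of its underside.
- buckle: Brass strap buckle lying flat, a frame 50 x 42 mm, 6 mm thick; loose, not for the kits. Origin at the centre of its underside.
- glue_pot: White glue pot with a blue lid and a brown label, 50 mm across, 58 mm high, about 130 g; loose, not for the kits. Origin at the centre of its underside.
Mind the look-alikes: they are no part of the job. Leave any blue or orange look-alike of the long_tray alone.

How it is judged:
By the outcome, as a careful person would: the job done as asked, in the order asked, and still so for the second after the job is handed in, with the robot touching nothing.
It also fails if it takes over 115 s, if anything falls off the work surface, if the arm or the gripper's body presses on something with over 40 N, if the wrist force passes 120 N, or if a joint passes its speed limit or range.

## Working session

There is one attempt and no reset: what is moved stays moved. The work goes in short steps, Python scripts to look and compute and a tool call to move; the robot and the scene stay as the last step left them, time stands still between calls to the robot, and variables do not carry over. Pictures are saved under pics/ and viewed, at most 14 in all, crops included, and the job is handed in when it is done.

Besides the shell and the picture viewer there is one more tool, called as name(argument=value, ...) on one line, values as JSON. step_arm: Moves the arm, as the interface text tells. Its arguments: {"type":"object","properties":{"plan":{"type":"array","items":{"type":"array","items":{"type":"number","minimum":-1,"maximum":1}}}},"required":["plan"]}

```bash
mkdir -p pics; ls
python3 - <<'E'
from workcell import get_obs, vision, ctrl
import cv2
for n in("scene","side"):
    im=vision.get_image(n); cv2.imwrite(f"pics/{n}0.png",im["pixels"][:,:,::-1])
    print(n,im["fx"],im["cx"],im["cy"],im["k1"],im["T"].round(3).tolist())
o=get_obs();print(o)
E
```

```text
pics
scene 488.5401633799105 324.43358113843624 198.65811176276227 -0.03201557828802961 [[-0.693, 0.513, -0.507, 1031.407], [0.721, 0.477, -0.503, 613.319], [-0.016, -0.714, -0.7, 819.734], [0.0, 0.0, 0.0, 1.0]]
side 448.2475951976928 323.0466125848268 193.84256547129877 -0.11571581649417363 [[0.882, -0.217, 0.418, -135.712], [-0.47, -0.451, 0.758, -1000.635], [0.024, -0.866, -0.5, 729.684], [0.0, 0.0, 0.0, 1.0]]
{'t': 0.1, 'qpos': array([ 1.22101892e+00,  4.23746851e-01,  1.63057566e+00, -6.14736999e-07,
        1.08859169e+00, -1.89781956e-02]), 'qvel': array([-4.98674839e-04, -1.80768259e-03, -2.04051126e-03, -5.10297152e-04,
        2.70837697e-03,  6.27146545e-05]), 'joint_torque': array([ 6.80032263e-04, -5.45616996e+01, -2.74325252e+01,  6.44647842e-02,
        1.87743612e-02, -7.44855629e-05]), 'ee_pos': array([202.79797344, 590.67657585, 222.00529353]), 'orientation': array([-5.17211867e-01, -3.09847918e+00,  2.04069246e-03]), 'ft_force': array([0.33753044, 0.48838069, 0.78437749]), 'moment': array([-0.0041345 , -0.00107321,  0.0147457 ]), 'grasp_force': 0.0, 'width': 87.73300976800137}
```

View pics/scene0.png

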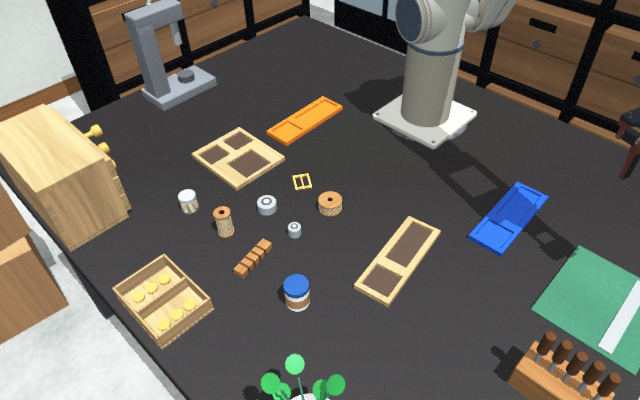

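View pics/side0.png

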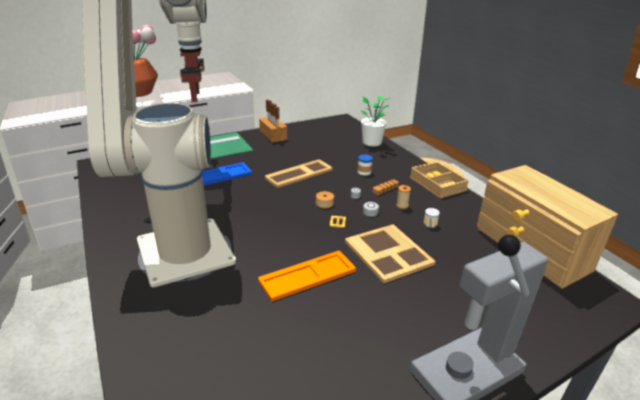

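The scene view shows the jar at (188,201), tall spool (224,222), large anvil (267,205), small anvil (294,229), squat spool (330,203), buckle (302,181), slicker (253,258) and glue pot (297,292). The wide tray is around (238,157) and the pale long tray around (398,260). The side view agrees with this.

```bash
cat > h.py <<'E'
import numpy as np, cv2
from workcell import get_obs, vision, ctrl
from scipy.spatial.transform import Rotation as R
def rays(im,uv):
    uv=np.asarray(uv,float).reshape(-1,2)
    d=np.c_[(uv[:,0]-im["cx"])/im["fx"],(uv[:,1]-im["cy"])/im["fy"]]
    s=d.copy()
    for _ in range(8): s=d/(1+im["k1"]*(s**2).sum(1,keepdims=True))
    return np.c_[s,np.ones(len(s))]
def pose(im,o=None):
    if "T" in im: return im["T"]
    T=np.eye(4);T[:3,:3]=R.from_rotvec(o["orientation"]).as_matrix();T[:3,3]=o["ee_pos"];return T@im["T_tool_cam"]
def onplane(im,uv,z,T):
    d=rays(im,uv)@T[:3,:3].T; return T[:3,3]+d*((z-T[2,3])/d[:,2:])
def cloud(im,T):
    v,u=np.mgrid[:400,:640]; r=rays(im,np.c_[u.ravel(),v.ravel()])
    z=im["depth"].ravel()[:,None]; P=(r*z)@T[:3,:3].T+T[:3,3]; P[z[:,0]<=0]=np.nan
    return P.reshape(400,640,3)
E
cat > m.py <<'E'
from h import *
C={"scene":dict(slicker=(253,255,20),tall=(223,212,64),squat=(330,198,28),sanv=(294,226,24),jar=(188,194,44),lanv=(267,201,24),buckle=(302,181,6),glue=(297,284,58),long=(398,260,12),wide=(238,157,12))}
im=vision.get_image("scene");T=im["T"];P=cloud(im,T)
tab=P[(abs(P[...,2])<15)&(P[...,0]>350)&(P[...,0]<700)][:,2];print("table z",np.nanmedian(tab))
for n,(u,v,h) in C["scene"].items():
    c=onplane(im,(u,v),h,T)[0]
    rad={"long":140,"wide":140,"slicker":65}.get(n,38)
    q=P[(np.hypot(P[...,0]-c[0],P[...,1]-c[1])<rad)&(abs(P[...,2]-h)<4)].astype(np.float32)
    if len(q)<5: print(n,c.round(),len(q));continue
    (x,y),s,a=cv2.minAreaRect(q[:,:2]); 
    print(n,"click",c.round(),"rect",round(x),round(y),np.round(s),round(a,1),"med z",np.median(q[:,2]).round(1),len(q))
im=vision.get_image("side")
E
python3 m.py
```

```text
table z 1.2396029130977695Traceback (most recent call last):
  File "m.py", line 10, in <module>
    (x,y),s,a=cv2.minAreaRect(q[:,:2]);
              ~~~~~~~~~~~~~~~^^^^^^^^^
cv2.error: OpenCV(4.12.0) /io/opencv/modules/imgproc/src/convhull.cpp:143: error: (-215:Assertion failed) total >= 0 && (depth == CV_32F || depth == CV_32S) in function 'convexHull'
```

```bash
sed -i 's/minAreaRect(q\[:,:2\])/minAreaRect(np.ascontiguousarray(q[:,:2]))/; /side/d' m.py; python3 m.py
```

```text
table z 1.2470700102414867
slicker click [676.  47.  20.] rect 678 45 [100.  30.] 11.8 med z 20.4 499
tall click [663. -61.  64.] rect 667 -64 [36. 37.] 3.1 med z 64.6 187
squat click [448.  53.  28.] rect 452 55 [56. 53.] 44.9 med z 28.8 338
sanv click [563.  53.  24.] rect 565 54 [28. 29.] 23.9 med z 24.9 115
jar click [ 673. -185.   44.] rect 679 -185 [41. 39.] 23.1 med z 44.5 177
lanv click [552. -50.  24.] rect 556 -50 [45. 44.] 17.4 med z 24.9 223
buckle click [435. -54.   6.] rect 436 -54 [72. 71.] 63.5 med z 4.8 265
glue click [682. 188.  58.] rect 684 187 [49. 47.] 45.8 med z 58.6 458
long click [474. 273.  12.] rect 464 268 [234.  82.] 8.7 med z 12.1 2230
wide click [ 488. -238.   12.] rect 458 -246 [196. 216.] 89.1 med z 12.3 2237
```

Run:
```python
from h import *
im=vision.get_image("scene");p=im["pixels"][:,:,::-1]
a=cv2.resize(p[115:200,180:300],None,fx=6,fy=6,interpolation=cv2.INTER_CUBIC)
b=cv2.resize(p[205:315,340:455],None,fx=5,fy=5,interpolation=cv2.INTER_CUBIC)
cv2.imwrite("pics/wide.png",a);cv2.imwrite("pics/long.png",b)
print(onplane(im,[(238,272),(268,244)],20,im["T"]).round(1), im["T"])
o=get_obs();print(R.from_rotvec(o["orientation"]).as_matrix().round(3))
```

```text
[[726.3  58.2  20. ]
 [634.8  46.9  20. ]] [[-6.92717024e-01  5.12955663e-01 -5.06971017e-01  1.03140723e+03]
 [ 7.21033151e-01  4.77026560e-01 -5.02550352e-01  6.13319439e+02]
 [-1.59474091e-02 -7.13668094e-01 -7.00302457e-01  8.19733930e+02]
 [ 0.00000000e+00  0.00000000e+00  0.00000000e+00  1.00000000e+00]]
[[-0.946  0.325 -0.   ]
 [ 0.325  0.946 -0.001]
 [ 0.    -0.001 -1.   ]]
```

View pics/wide.png

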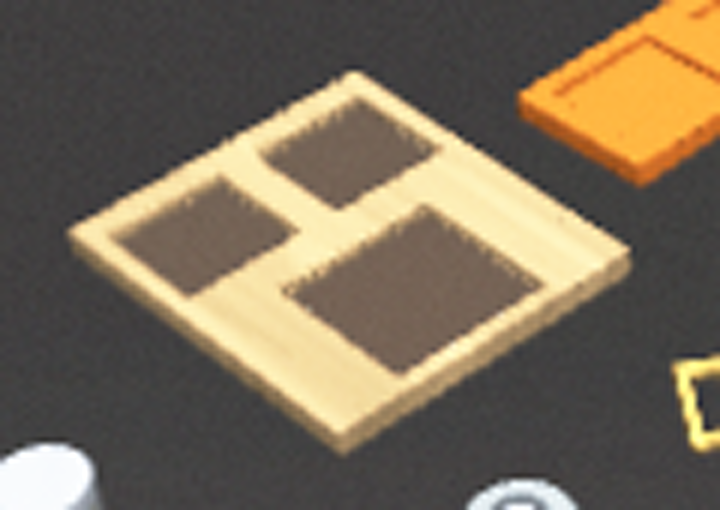

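View pics/long.png

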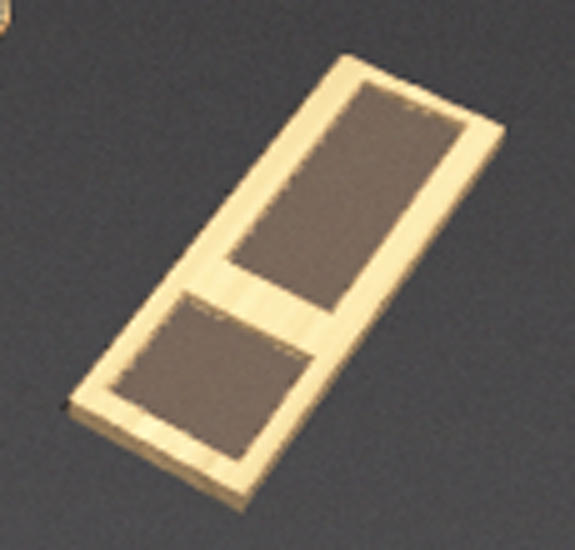

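Crop of the wide tray: top corners at (353,72), (630,258), (343,438) and (68,235), with the small pockets on the upper-left side. Crop of the long tray: top corners at (346,55), (504,128), (245,497) and (68,402), with the square pocket at the lower-left end.

Run:
```python
from h import *
im=vision.get_image("scene");T=im["T"]
def fit(cr,f,off,model):
    uv=(np.array(cr)+.5)/f-.5+np.array(off)
    W=onplane(im,uv,12,T)[:,:2]; M=np.array(model,float)
    A=W-W.mean(0);B=M-M.mean(0);th=np.arctan2((B[:,0]*A[:,1]-B[:,1]*A[:,0]).sum(),(A*B).sum())
    Rm=np.array([[np.cos(th),-np.sin(th)],[np.sin(th),np.cos(th)]]);t=W.mean(0)-Rm@M.mean(0)
    print("deg",np.degrees(th).round(1),"t",t.round(1),"res",(W-M@Rm.T-t).round(1).tolist());return lambda p:(Rm@p+t).round(1)
# wide: order top,right,bottom,left in image. small side (y-) = top..left ; image-clockwise seen from above
g=fit([(353,72),(630,258),(343,438),(68,235)],6,(180,115),[(-80,-95),(-80,95),(80,95),(80,-95)])
print("large",g([0,45]),"sm-",g([-40,-50]),"sm+",g([40,-50]))
g=fit([(346,55),(504,128),(245,497),(68,402)],5,(340,205),[(-115,-40),(-115,40),(115,40),(115,-40)])
print("obl",g([-45,0]),"sq",g([72,0]))
```

```text
deg -0.4 t [ 484.7 -244.6] res [[-1.1, -2.9], [2.1, 2.0], [-1.3, 1.2], [0.3, -0.3]]
large [ 485.  -199.6] sm- [ 444.3 -294.4] sm+ [ 524.3 -294.9]
deg 8.8 t [464.2 268.8] res [[-1.0, 0.6], [-0.5, -0.7], [0.2, 0.2], [1.3, -0.2]]
obl [419.7 261.9] sq [535.4 279.8]
```

step_arm(plan=[[1,0,0,0,0,0,-0.87],[1,0,0,0,0,0,-0.87],[1,0,0,0,0,0,-0.87],[1,0,0,0,0,0,-0.87],[1,0,0,0,0,0,-0.87],[1,0,0,0,0,0,0]])

```text
t: 1.05
ee_pos: [202.9, 591.0, 222.6]
orientation: [0.298, -3.127, 0.0]
ft_force: [-0.2, -0.1, 0.6]
width: 87.6
grasp_force: 0.0
```

```bash
cat > go.py <<'E'
# usage: go.py x y z [heading deg of tool y] -> remaining tool-frame shift (units of 50 mm) and turn (units of .12 rad)
from h import *
import sys
a=[float(v) for v in sys.argv[1:]]
o=get_obs();M=R.from_rotvec(o["orientation"]).as_matrix()
psi=np.degrees(np.arctan2(M[1,1],M[0,1]))
print("t",round(o["t"],2),"pos",o["ee_pos"].round(1),"psi",psi.round(1),"tilt",M[:,2].round(3),"w",round(o["width"],1),"F",o["ft_force"].round(1),"q",o["qpos"].round(2))
d=np.array(a[:3])-o["ee_pos"]
print("shift now",(M.T@d/50).round(3))
if len(a)>3:
    w=np.radians(a[3]-psi); M2=R.from_euler("z",w).as_matrix()@M
    print("wz",round(-w/.12,3),"shift after turn",(M2.T@d/50).round(3))
E
python3 go.py 678 45 200 101
```

```text
t 1.05 pos [202.9 591.  222.6] psi 100.9 tilt [-0. -0. -1.] w 87.6 F [-0.2 -0.1  0.6] q [ 1.22  0.42  1.63 -0.    1.09 -0.54]
shift now [ -7.264 -12.521   0.453]
wz -0.014 shift after turn [ -7.243 -12.533   0.453]
```

step_arm(plan=[[1,-0.484,-0.835,0.03,0,0,0],[1,-0.484,-0.835,0.03,0,0,0],[1,-0.484,-0.835,0.03,0,0,0],[1,-0.484,-0.835,0.03,0,0,0],[1,-0.484,-0.835,0.03,0,0,0],[1,-0.484,-0.835,0.03,0,0,0],[1,-0.484,-0.835,0.03,0,0,0],[1,-0.484,-0.835,0.03,0,0,0],[1,-0.484,-0.835,0.03,0,0,0],[1,-0.484,-0.835,0.03,0,0,0],[1,-0.484,-0.835,0.03,0,0,0],[1,-0.484,-0.835,0.03,0,0,0],[1,-0.484,-0.835,0.03,0,0,0],[1,-0.484,-0.835,0.03,0,0,0],[1,-0.484,-0.835,0.03,0,0,0],[1,0,0,0,0,0,0],[1,0,0,0,0,0,0]])

```text
t: 3.18
ee_pos: [677.8, 45.4, 199.8]
orientation: [0.297, -3.126, -0.001]
ft_force: [-0.4, 0.2, 0.1]
width: 88.2
grasp_force: 0.0
```

```bash
cat > w.py <<'E'
from h import *
import sys
o=get_obs();im=vision.get_image("wrist");T=pose(im,o);cv2.imwrite("pics/"+sys.argv[1]+".png",im["pixels"][:,:,::-1]);np.savez("last.npz",T=T,**im)
P=cloud(im,T);print("table",np.nanmedian(P[abs(P[...,2])<6][:,2]) if (abs(P[...,2])<6).any() else None)
# blobs: x y h radius
for s in sys.argv[2:]:
    x,y,h,r=map(float,s.split(","))
    q=np.ascontiguousarray(P[(np.hypot(P[...,0]-x,P[...,1]-y)<r)&(abs(P[...,2]-h)<4)],np.float32)
    if len(q)>5:
        c,sz,a=cv2.minAreaRect(np.ascontiguousarray(q[:,:2]));B=np.ascontiguousarray(q[:,:2]);w=np.linalg.eigh(np.cov(B.T))[1][:,1]
        print(s,"c",np.round(c,1),"size",np.round(sz,1),a,"axis",np.degrees(np.arctan2(w[1],w[0])).round(1),"z",np.median(q[:,2]).round(1),len(q))
    else: print(s,len(q))
E
python3 w.py w1 678,45,20,65 667,-64,64,35 565,54,24,30; python3 go.py 678 45 9 101
```

```text
table 0.3066824690317844
678,45,20,65 c [678.   46.2] size [98.7 26.5] 10.295857429504395 axis -168.9 z 20.2 2487
667,-64,64,35 c [667.  -63.3] size [37.7 37.6] 54.25166320800781 axis 106.0 z 64.3 1564
565,54,24,30 c [565.1  53. ] size [29.2 28.5] 11.671384811401367 axis 132.5 z 24.3 870
t 3.23 pos [677.5  45.9 199.9] psi 100.9 tilt [-0.001  0.    -1.   ] w 87.8 F [-0.4  0.6  0.1] q [ 0.05  0.53  1.52  0.    1.1  -1.71]
shift now [-0.009 -0.022  3.819]
wz -0.012 shift after turn [-0.009 -0.022  3.819]
```

View pics/w1.png

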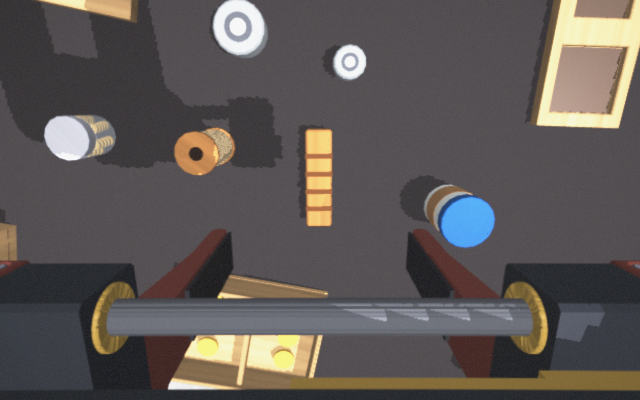

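The wrist view shows the slicker at (319,177), square to the fingers. Its neighbours are clear, with the glue pot at (465,220) and the tall spool at (197,153). The scene measurements agree to about 1 mm.

step_arm(plan=[[1,0,0,0.8,0,0,0],[1,0,0,0.8,0,0,0],[1,0,0,0.8,0,0,0],[1,0,0,0.6,0,0,0],[1,0,0,0.5,0,0,0],[1,0,0,0.32,0,0,0],[1,0,0,0,0,0,0],[-1,0,0,0,0,0,0],[-1,0,0,0,0,0,0],[-1,0,0,0,0,0,0],[-1,0,0,0,0,0,0],[-1,0,0,0,0,0,0],[-1,0,0,0,0,0,0]])

```text
t: 4.85
ee_pos: [678.4, 45.2, 9.2]
orientation: [0.3, -3.127, 0.0]
ft_force: [-0.1, 0.0, -0.4]
width: 31.3
grasp_force: 0.0
```

```bash
python3 go.py 419.7 261.9 150 99
```

```text
t 4.85 pos [678.4  45.2   9.2] psi 101.0 tilt [-0. -0. -1.] w 31.3 F [-0.1  0.  -0.4] q [ 0.05  0.77  1.59 -0.    0.78 -1.71]
shift now [ 4.256  5.237 -2.816]
wz 0.284 shift after turn [ 4.432  5.089 -2.816]
```

step_arm(plan=[[-1,0,0,0,0,0,0],[-1,0,0,0,0,0,0],[-1,0,0,-0.3,0,0,0],[-1,0,0,-0.8,0,0,0],[-1,0,0,-0.9,0,0,0],[-1,0,0,-0.8,0,0,0.284],[-1,0.2,0.24,0,0,0,0],[-1,0.5,0.57,0,0,0,0],[-1,0.6,0.69,0,0,0,0],[-1,0.6,0.69,0,0,0,0],[-1,0.6,0.69,0,0,0,0],[-1,0.6,0.69,0,0,0,0],[-1,0.6,0.69,0,0,0,0],[-1,0.5,0.57,0,0,0,0],[-1,0.23,0.26,0,0,0,0],[-1,0,0,0,0,0,0],[-1,0,0,0,0,0,0]])

```text
t: 6.98
ee_pos: [420.5, 261.6, 149.1]
orientation: [-0.246, 3.132, -0.0]
ft_force: [0.1, -0.4, -0.5]
width: 25.7
grasp_force: 30.0
```

```bash
python3 w.py w2; python3 go.py 419.7 261.9 17 99
```

```text
table 0.29945793979979385
t 7.03 pos [420.6 261.5 149.1] psi 99.0 tilt [ 0. -0. -1.] w 25.7 F [-0.7  0.6  0. ] q [ 0.53  0.34  1.97 -0.    0.83 -1.19]
shift now [0.018 0.012 2.643]
wz -0.006 shift after turn [0.018 0.012 2.643]
```

View pics/w2.png

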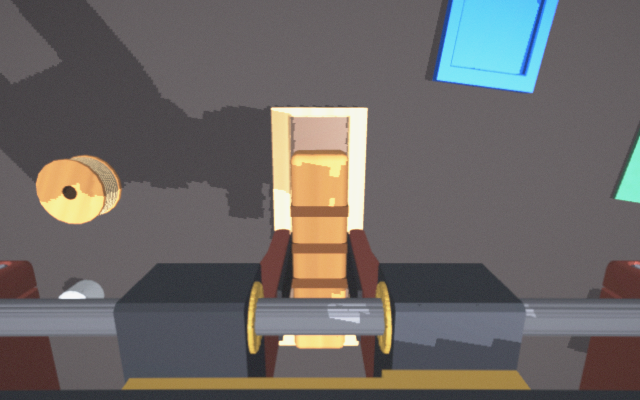

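The slicker is held level and lined up with the tray. The tray's near-base end runs from (271,108) to (367,108), so I check that against the fit.

Run:
```python
from h import *
d=dict(np.load("last.npz"));print(onplane(d,[(271,108),(367,108)],12,d["T"]).round(1))
c,s=np.cos(np.radians(8.8)),np.sin(np.radians(8.8))
for p in((-115,-40),(-115,40)):print(464.2+c*p[0]-s*p[1],268.8+s*p[0]+c*p[1])
```

```text
[[359.  211.9  12. ]
 [346.5 291.1  12. ]]
356.673169585008 211.67749356947354
344.4343026822849 290.73576408519773
```

step_arm(plan=[[-1,0,0,0.7,0,0,0],[-1,0,0,0.7,0,0,0],[-1,0,0,0.5,0,0,0],[-1,0,0,0.4,0,0,0],[-1,0,0,0.25,0,0,0],[-1,0,0,0.11,0,0,0],[-1,0,0,0,0,0,0],[-1,0,0,0,0,0,0],[-0.2,0,0,0,0,0,0],[-0.2,0,0,0,0,0,0],[-0.2,0,0,0,0,0,0],[0,0,0,-0.4,0,0,0],[1,0,0,-0.8,0,0,0],[1,0,0,-0.9,0,0,0],[1,0,0,-0.9,0,0,0],[1,0,0,0,0,0,0]])

```text
t: 9.02
ee_pos: [421.7, 263.2, 169.5]
orientation: [-0.246, 3.126, 0.005]
ft_force: [0.5, 1.0, 0.1]
width: 80.5
grasp_force: 0.0
```

```bash
python3 w.py w3 420,262,26,65; python3 go.py 667 -63.5 170 90
```

```text
table 0.32255689519973885
420,262,26,65 c [420.7 263.6] size [100.   26.5] 8.47075080871582 axis -171.0 z 26.2 3085
t 9.07 pos [420.6 262.5 167.6] psi 99.0 tilt [ 0.003  0.002 -1.   ] w 84.4 F [-0.4  0.1 -0.8] q [ 0.53  0.31  1.96 -0.    0.87 -1.19]
shift now [-3.848 -7.21  -0.045]
wz 1.31 shift after turn [-4.929 -6.519 -0.041]
```

step_arm(plan=[[1,0,0,0,0,0,0.655],[1,0,0,0,0,0,0.655],[1,-0.25,-0.33,0,0,0,0],[1,-0.5,-0.66,0,0,0,0],[1,-0.55,-0.73,0,0,0,0],[1,-0.55,-0.73,0,0,0,0],[1,-0.55,-0.73,0,0,0,0],[1,-0.55,-0.73,0,0,0,0],[1,-0.55,-0.73,0,0,0,0],[1,-0.55,-0.73,0,0,0,0],[1,-0.5,-0.66,0,0,0,0],[1,-0.38,-0.49,0,0,0,0],[1,0,0,0,0,0,0],[1,0,0,0,0,0,0]])

```text
t: 10.82
ee_pos: [664.9, -63.5, 164.5]
orientation: [-0.0, -3.139, -0.001]
ft_force: [-0.1, -0.7, 0.3]
width: 87.9
grasp_force: 0.0
```

```bash
python3 go.py 667 -63.5 14 90; python3 w.py w4 667,-64,64,35 679,-185,44,35 556,-50,24,35
```

```text
t 10.82 pos [664.9 -63.5 164.5] psi 90.0 tilt [-0.003  0.001 -1.   ] w 87.9 F [-0.1 -0.7  0.3] q [-0.11  0.55  1.57  0.    1.03 -1.68]
shift now [-5.200e-02 -2.000e-03  3.009e+00]
wz -0.001 shift after turn [-5.200e-02 -2.000e-03  3.009e+00]
table 0.34341029049411986
667,-64,64,35 c [666.9 -63.3] size [37.1 36.9] 70.98120880126953 axis 177.0 z 64.3 1744
679,-185,44,35 c [ 678.9 -185.6] size [40.  38.9] 85.61170196533203 axis 109.9 z 44.2 1733
556,-50,24,35 c [555.3 -50.6] size [44.8 45. ] 83.77338409423828 axis 173.1 z 24.4 2576
```

step_arm(plan=[[1,-0.04,0,0.7,0,0,0],[1,0,0,0.7,0,0,0],[1,0,0,0.6,0,0,0],[1,0,0,0.5,0,0,0],[1,0,0,0.35,0,0,0],[1,0,0,0.16,0,0,0],[1,0,0,0,0,0,0],[-1,0,0,0,0,0,0],[-1,0,0,0,0,0,0],[-1,0,0,0,0,0,0],[-1,0,0,0,0,0,0],[-1,0,0,0,0,0,0],[-1,0,0,0,0,0,0],[-1,0,0,0,0,0,0]])

```text
t: 12.62
ee_pos: [668.3, -64.1, 15.7]
orientation: [0.0, 3.142, -0.0]
ft_force: [0.6, 0.8, 1.2]
width: 36.7
grasp_force: 30.0
```

step_arm(plan=[[-1,0,0,0,0,0,0],[-1,0,0,-0.3,0,0,0],[-1,0,0,-0.6,0,0,0],[-1,0,0,-0.7,0,0,0],[-1,0,0,-0.7,0,0,0],[-1,0,0,-0.4,0,0,0],[-1,0,0,0,0,0,0]])

```text
t: 13.5
ee_pos: [669.2, -64.2, 152.6]
orientation: [0.0, 3.138, -0.001]
ft_force: [1.3, 0.0, -1.5]
width: 36.7
grasp_force: 30.0
```

```bash
python3 go.py 536.5 280 150 90
```

```text
t 13.5 pos [669.2 -64.2 152.6] psi 90.0 tilt [ 0.003 -0.    -1.   ] w 36.7 F [ 1.3  0.  -1.5] q [-0.11  0.57  1.57  0.    1.   -1.68]
shift now [2.655 6.883 0.04 ]
wz -0.001 shift after turn [2.654 6.883 0.04 ]
```

step_arm(plan=[[-1,0.13,0.33,0,0,0,0],[-1,0.25,0.65,0,0,0,0],[-1,0.3,0.78,0,0,0,0],[-1,0.3,0.78,0,0,0,0],[-1,0.3,0.78,0,0,0,0],[-1,0.3,0.78,0,0,0,0],[-1,0.3,0.78,0,0,0,0],[-1,0.3,0.78,0,0,0,0],[-1,0.25,0.65,0,0,0,0],[-1,0.15,0.4,0,0,0,0],[-1,0.07,0.17,0,0,0,0],[-1,0,0,0,0,0,0],[-1,0,0,0,0,0,0]])

```text
t: 15.12
ee_pos: [536.1, 279.1, 150.6]
orientation: [-0.002, -3.142, 0.0]
ft_force: [-0.4, 0.1, -0.9]
width: 37.0
grasp_force: 30.0
```

```bash
python3 go.py 536.5 280 21 90
python3 - <<'E'
from h import *
im=vision.get_image("scene");p=im["pixels"][:,:,::-1]
a=cv2.resize(p[170:310,320:460],None,fx=4,fy=4,interpolation=cv2.INTER_CUBIC)
w=vision.get_image("wrist")["pixels"][150:400,220:420,::-1]
cv2.imwrite("pics/s5.png",np.hstack([a[:500],cv2.resize(w,(240,300)).__class__(0) if 0 else cv2.copyMakeBorder(w,0,250,0,0,cv2.BORDER_CONSTANT)]))
E
```

```text
t 15.12 pos [536.1 279.1 150.6] psi 89.9 tilt [-0. -0. -1.] w 37.0 F [-0.4  0.1 -0.9] q [ 0.46  0.48  1.73 -0.    0.93 -1.11]
shift now [-0.008  0.019  2.592]
wz -0.008 shift after turn [-0.008  0.019  2.592]
```

View pics/s5.png

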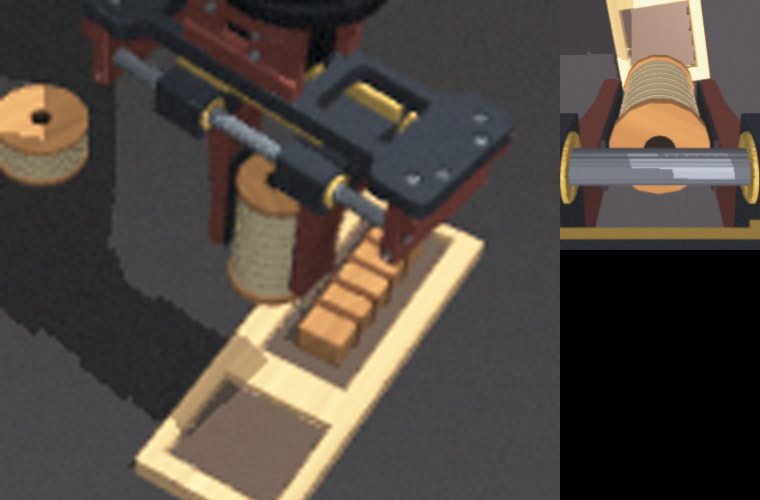

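The spool hangs upright between the fingers, and the slicker lies flat in its pocket (crop 355,290).

step_arm(plan=[[-1,0,0.02,0.7,0,0,0],[-1,0,0,0.65,0,0,0],[-1,0,0,0.5,0,0,0],[-1,0,0,0.4,0,0,0],[-1,0,0,0.22,0,0,0],[-1,0,0,0.09,0,0,0],[-1,0,0,0,0,0,0],[-1,0,0,0,0,0,0],[0.2,0,0,0,0,0,0],[0.2,0,0,0,0,0,0],[0.2,0,0,0,0,0,0],[0.2,0,0,0,0,0,0]])

```text
t: 16.73
ee_pos: [535.8, 281.0, 22.7]
orientation: [0.0, 3.142, 0.0]
ft_force: [0.7, -0.0, 0.6]
width: 52.8
grasp_force: 0.0
```

step_arm(plan=[[0.2,0,0,0,0,0,0],[0.2,0,0,-0.4,0,0,0],[0.2,0,0,-0.7,0,0,0],[0.5,0,0,-0.8,0,0,0],[1,0,0,-0.8,0,0,0],[1,0,0,-0.4,0,0,0],[1,0,0,0,0,0,0]])

```text
t: 17.6
ee_pos: [537.0, 281.5, 180.7]
orientation: [0.0, 3.137, 0.003]
ft_force: [0.3, -0.9, -0.6]
width: 86.5
grasp_force: 0.0
```

```bash
python3 w.py w6 536,280,70,35 420,262,26,65; python3 go.py 452.5 55 170 90
```

```text
table 0.28413392179555785
536,280,70,35 c [535. 282.] size [36.6 36.9] 89.02168273925781 axis -179.4 z 70.3 1638
420,262,26,65 c [425.6 264.1] size [89.6 26.8] 9.058565139770508 axis -170.6 z 26.3 3375
t 17.65 pos [536.1 281.1 179. ] psi 90.0 tilt [ 0.002  0.001 -1.   ] w 87.2 F [ 0.1 -0.1 -0.6] q [ 0.46  0.45  1.71  0.    0.98 -1.11]
shift now [ 1.672 -4.523  0.172]
wz -0.001 shift after turn [ 1.672 -4.523  0.172]
```

step_arm(plan=[[1,0.1,-0.27,0,0,0,0],[1,0.22,-0.6,0,0,0,0],[1,0.3,-0.8,0.1,0,0,0],[1,0.3,-0.8,0,0,0,0],[1,0.3,-0.8,0,0,0,0],[1,0.25,-0.7,0,0,0,0],[1,0.15,-0.4,0,0,0,0],[1,0.05,-0.15,0,0,0,0],[1,0,0,0,0,0,0],[1,0,0,0,0,0,0]])

```text
t: 18.9
ee_pos: [452.5, 55.4, 172.5]
orientation: [0.001, -3.141, -0.0]
ft_force: [0.5, 0.5, 0.4]
width: 87.7
grasp_force: 0.0
```

```bash
python3 w.py w7 452,55,28,35 565,53,24,25; python3 go.py 452.5 55 10 90
```

```text
table 0.3261977499037698
452,55,28,35 c [452.5  56. ] size [54.6 54.6] 1.0608433485031128 axis 156.0 z 28.3 2858
565,53,24,25 c [558.6  53.5] size [18.2 29.1] 0.14033688604831696 axis 90.1 z 24.1 437
t 18.95 pos [452.5  55.5 172.5] psi 90.0 tilt [-0.  0. -1.] w 87.7 F [1.1 0.3 0.2] q [ 0.1   0.25  2.03  0.    0.86 -1.48]
shift now [-1.00e-03 -1.00e-02  3.25e+00]
wz 0.006 shift after turn [-1.00e-03 -1.00e-02  3.25e+00]
```

step_arm(plan=[[1,0,0.01,0.7,0,0,0],[1,0,0,0.75,0,0,0],[1,0,0,0.7,0,0,0],[1,0,0,0.55,0,0,0],[1,0,0,0.35,0,0,0],[1,0,0,0.2,0,0,0],[1,0,0,0,0,0,0],[-1,0,0,0,0,0,0],[-1,0,0,0,0,0,0],[-1,0,0,0,0,0,0],[-1,0,0,0,0,0,0],[-1,0,0,0,0,0,0],[-1,0,0,0,0,0,0]])

```text
t: 20.58
ee_pos: [452.5, 55.5, 10.5]
orientation: [0.0, 3.141, 0.0]
ft_force: [-0.5, -0.1, 6.3]
width: 54.5
grasp_force: 30.0
```

step_arm(plan=[[-1,0,0,0,0,0,0],[-1,0,0,-0.3,0,0,0],[-1,0,0,-0.6,0,0,0],[-1,0,0,-0.7,0,0,0],[-1,0,0,-0.7,0,0,0],[-1,0,0,-0.4,0,0,0],[-1,0,0,0,0,0,0]])

```text
t: 21.45
ee_pos: [453.2, 55.5, 147.0]
orientation: [0.0, 3.138, 0.001]
ft_force: [-0.5, 0.3, -0.7]
width: 54.3
grasp_force: 30.0
```

```bash
python3 go.py 485 -199.6 145 90
```

```text
t 21.45 pos [453.2  55.5 147. ] psi 90.0 tilt [ 0.004  0.    -1.   ] w 54.3 F [-0.5  0.3 -0.7] q [ 0.1   0.29  2.05 -0.    0.79 -1.47]
shift now [-0.636 -5.102  0.041]
wz -0.001 shift after turn [-0.635 -5.103  0.041]
```

step_arm(plan=[[-1,-0.04,-0.3,0,0,0,0],[-1,-0.08,-0.65,0,0,0,0],[-1,-0.1,-0.85,0,0,0,0],[-1,-0.1,-0.85,0,0,0,0],[-1,-0.1,-0.85,0,0,0,0],[-1,-0.1,-0.8,0,0,0,0],[-1,-0.07,-0.5,0,0,0,0],[-1,-0.05,-0.3,0,0,0,0],[-1,0,0,0,0,0,0],[-1,0,0,0,0,0,0]])

```text
t: 22.7
ee_pos: [483.7, -198.8, 144.7]
orientation: [0.0, -3.14, -0.001]
ft_force: [1.1, 0.6, -0.5]
width: 54.8
grasp_force: 30.0
```

```bash
python3 w.py w8;python3 go.py 485 -199.6 17 90
python3 - <<'E'
import cv2,numpy as np
from workcell import vision
p=vision.get_image("side")["pixels"][:,:,::-1]
a=cv2.resize(p[150:290,320:450],None,fx=3,fy=3,interpolation=cv2.INTER_CUBIC)[:400]
w=cv2.imread("pics/w8.png")[:,120:520]
cv2.imwrite("pics/s8.png",np.hstack([a,w]))
E
```

```text
table 0.33739838406387435
t 22.75 pos [ 483.8 -198.6  144.9] psi 90.0 tilt [-0.001  0.    -1.   ] w 54.5 F [-0.8 -0.5  0.1] q [-0.41  0.39  1.91  0.    0.85 -1.98]
shift now [-0.026 -0.02   2.558]
wz 0.006 shift after turn [-0.026 -0.02   2.558]
```

View pics/s8.png

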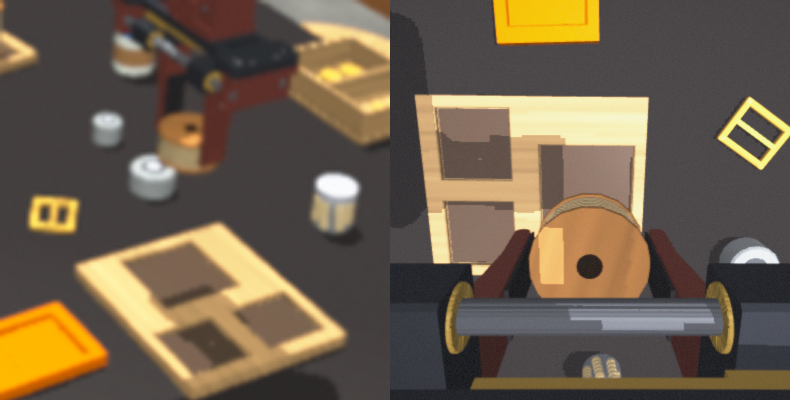

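The spool is held level. In the wrist half, the tray's near-edge corners are at (146,95) and (379,97) in full-image pixels. The large pocket's near corners are at (269,145) and (364,145).

Run:
```python
from h import *
d=dict(np.load("last.npz"));print(onplane(d,[(146,95),(379,97),(269,145),(364,145),(167,107),(242,109)],12,d["T"]).round(1))
```

```text
[[ 404.8 -338.9   12. ]
 [ 406.2 -149.1   12. ]
 [ 445.1 -240.4   12. ]
 [ 445.1 -160.1   12. ]
 [ 414.2 -322.9   12. ]
 [ 415.7 -261.5   12. ]]
```

step_arm(plan=[[-1,-0.025,-0.025,0.7,0,0,0],[-1,0,0,0.65,0,0,0],[-1,0,0,0.5,0,0,0],[-1,0,0,0.4,0,0,0],[-1,0,0,0.22,0,0,0],[-1,0,0,0.08,0,0,0],[-1,0,0,0,0,0,0],[-1,0,0,0,0,0,0],[0.6,0,0,0,0,0,0],[0.6,0,0,0,0,0,0],[0.6,0,0,0,0,0,0],[0.6,0,0,0,0,0,0]])

```text
t: 24.3
ee_pos: [485.5, -200.8, 17.7]
orientation: [0.0, 3.141, -0.0]
ft_force: [-1.1, 0.0, 0.8]
width: 70.2
grasp_force: 0.0
```

step_arm(plan=[[0.6,0,0,0,0,0,0],[0.6,0,0,-0.4,0,0,0],[0.6,0,0,-0.7,0,0,0],[1,0,0,-0.8,0,0,0],[1,0,0,-0.8,0,0,0],[1,0,0,-0.5,0,0,0],[1,0,0,0,0,0,0]])

```text
t: 25.18
ee_pos: [486.7, -201.3, 179.5]
orientation: [0.0, 3.138, -0.003]
ft_force: [0.2, 0.7, 0.8]
width: 87.7
grasp_force: 0.0
```

```bash
python3 w.py w9 485,-200,34,45; python3 go.py 565 53.3 170 90
```

```text
table 0.3106519374679806
485,-200,34,45 c [ 486.  -200.1] size [54.7 54.8] 47.37602233886719 axis 162.8 z 34.3 2845
t 25.23 pos [ 485.7 -200.9  178. ] psi 90.0 tilt [ 0.001 -0.001 -1.   ] w 87.8 F [ 0.4  0.2 -0.3] q [-0.41  0.34  1.89  0.    0.92 -1.99]
shift now [-1.585  5.084  0.16 ]
wz -0.001 shift after turn [-1.585  5.084  0.16 ]
```

Seated flat, with the top at 34.3. Next is the small anvil.

step_arm(plan=[[1,-0.1,0.3,0,0,0,0],[1,-0.2,0.65,0,0,0,0],[1,-0.265,0.85,0.1,0,0,0],[1,-0.265,0.85,0,0,0,0],[1,-0.265,0.85,0,0,0,0],[1,-0.25,0.8,0,0,0,0],[1,-0.15,0.5,0,0,0,0],[1,-0.09,0.28,0,0,0,0],[1,0,0,0,0,0,0],[1,0,0,0,0,0,0]])

```text
t: 26.48
ee_pos: [564.2, 52.6, 172.2]
orientation: [-0.001, -3.141, 0.0]
ft_force: [-0.1, -0.3, 0.6]
width: 88.1
grasp_force: 0.0
```

```bash
python3 w.py w10 565,53,24,25; python3 go.py 565 53.3 9.5 90
```

```text
table 0.32220103304769054
565,53,24,25 c [564.4  53.1] size [29.1 29. ] 20.314504623413086 axis -178.0 z 24.3 796
t 26.52 pos [564.3  52.4 172.4] psi 89.9 tilt [-0.001 -0.    -1.   ] w 88.0 F [-0.4  0.2  0.6] q [ 0.07  0.4   1.8  -0.    0.94 -1.5 ]
shift now [-0.015  0.019  3.258]
wz -0.008 shift after turn [-0.015  0.019  3.258]
```

step_arm(plan=[[1,0,0.02,0.7,0,0,0],[1,0,0,0.75,0,0,0],[1,0,0,0.7,0,0,0],[1,0,0,0.55,0,0,0],[1,0,0,0.35,0,0,0],[1,0,0,0.2,0,0,0],[1,0,0,0,0,0,0],[-1,0,0,0,0,0,0],[-1,0,0,0,0,0,0],[-1,0,0,0,0,0,0],[-1,0,0,0,0,0,0],[-1,0,0,0,0,0,0],[-1,0,0,0,0,0,0],[-1,0,0,0,0,0,0],[-1,0,0,0,0,0,0]])

```text
t: 28.4
ee_pos: [564.8, 54.2, 10.2]
orientation: [-0.0, -3.142, 0.0]
ft_force: [0.9, 0.4, 0.6]
width: 29.1
grasp_force: 30.0
```

step_arm(plan=[[-1,0,0,0,0,0,0],[-1,0,0,-0.3,0,0,0],[-1,0,0,-0.6,0,0,0],[-1,0,0,-0.7,0,0,0],[-1,0,0,-0.7,0,0,0],[-1,0,0,-0.4,0,0,0],[-1,0,0,0,0,0,0]])

```text
t: 29.28
ee_pos: [565.9, 54.3, 147.4]
orientation: [0.0, 3.138, 0.001]
ft_force: [0.3, -0.4, -1.0]
width: 29.1
grasp_force: 30.0
```

```bash
python3 go.py 445 -293.5 145 90
```

```text
t 29.27 pos [565.9  54.3 147.4] psi 90.0 tilt [ 0.004  0.    -1.   ] w 29.1 F [ 0.3 -0.4 -1. ] q [ 0.07  0.44  1.81  0.    0.89 -1.5 ]
shift now [ 2.417 -6.957  0.036]
wz -0.001 shift after turn [ 2.418 -6.957  0.036]
```

step_arm(plan=[[-1,0.1,-0.3,0,0,0,0],[-1,0.23,-0.65,0,0,0,0],[-1,0.28,-0.8,0,0,0,0],[-1,0.28,-0.8,0,0,0,0],[-1,0.28,-0.8,0,0,0,0],[-1,0.28,-0.8,0,0,0,0],[-1,0.28,-0.8,0,0,0,0],[-1,0.28,-0.8,0,0,0,0],[-1,0.23,-0.65,0,0,0,0],[-1,0.13,-0.4,0,0,0,0],[-1,0.05,-0.16,0,0,0,0],[-1,0,0,0,0,0,0],[-1,0,0,0,0,0,0]])

```text
t: 30.9
ee_pos: [443.6, -293.0, 144.8]
orientation: [0.001, -3.141, -0.001]
ft_force: [-0.3, 0.1, -1.1]
width: 29.5
grasp_force: 30.0
```

```bash
python3 w.py w11; python3 go.py 445 -293.5 17 90
```

```text
table 0.3032090192261023
t 30.95 pos [ 443.8 -293.   145. ] psi 90.0 tilt [-0.  0. -1.] w 28.9 F [ 0.5  0.1 -1.5] q [-0.61  0.4   1.89  0.    0.85 -2.18]
shift now [-0.026 -0.012  2.559]
wz 0.006 shift after turn [-0.026 -0.011  2.559]
```

View pics/w11.png

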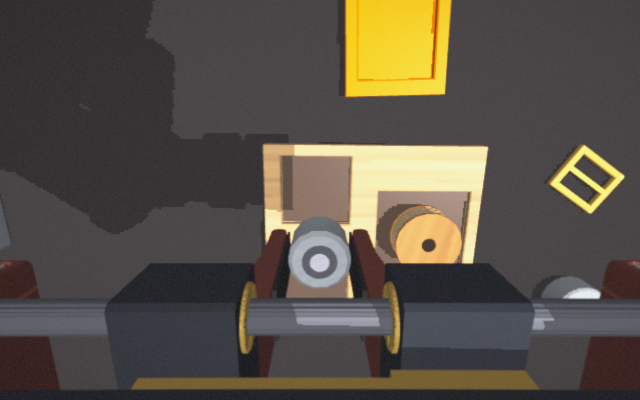

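The wrist view shows the squat spool seated at (427,240) and the anvil held level over the near small pocket (281–351, 156–222).

step_arm(plan=[[-1,-0.02,-0.01,0.7,0,0,0],[-1,0,0,0.65,0,0,0],[-1,0,0,0.5,0,0,0],[-1,0,0,0.4,0,0,0],[-1,0,0,0.22,0,0,0],[-1,0,0,0.08,0,0,0],[-1,0,0,0,0,0,0],[-1,0,0,0,0,0,0],[0.0,0,0,0,0,0,0],[0.0,0,0,0,0,0,0],[0.0,0,0,0,0,0,0],[0.0,0,0,0,0,0,0]])

```text
t: 32.45
ee_pos: [444.8, -294.3, 17.8]
orientation: [0.0, 3.141, -0.0]
ft_force: [-0.4, 0.1, -0.2]
width: 43.9
grasp_force: 0.0
```

step_arm(plan=[[0,0,0,0,0,0,0],[0,0,0,-0.4,0,0,0],[0,0,0,-0.7,0,0,0],[1,0,0,-0.8,0,0,0],[1,0,0,-0.8,0,0,0],[1,0,0,-0.5,0,0,0],[1,0,0,0,0,0,0]])

```text
t: 33.33
ee_pos: [445.8, -295.0, 179.5]
orientation: [0.0, 3.138, -0.004]
ft_force: [0.0, 0.2, -0.5]
width: 80.6
grasp_force: 0.0
```

```bash
python3 w.py w12 445,-293,30,40; python3 go.py 679 -185.5 170 90
```

```text
table 0.3146010891221067
445,-293,30,40 c [ 444.8 -293.4] size [28.7 28.7] 89.97077941894531 axis 134.5 z 30.3 786
t 33.38 pos [ 444.9 -294.4  178. ] psi 90.0 tilt [ 0.001 -0.001 -1.   ] w 84.2 F [-0.   0.5 -0.4] q [-0.61  0.35  1.87 -0.    0.92 -2.18]
shift now [-4.681  2.179  0.164]
wz -0.001 shift after turn [-4.681  2.179  0.164]
```

Anvil flat. Next is the jar.

step_arm(plan=[[1,-0.3,0.14,0,0,0,0],[1,-0.6,0.28,0,0,0,0],[1,-0.8,0.37,0.1,0,0,0],[1,-0.8,0.37,0,0,0,0],[1,-0.8,0.37,0,0,0,0],[1,-0.7,0.33,0,0,0,0],[1,-0.45,0.21,0,0,0,0],[1,-0.23,0.11,0,0,0,0],[1,0,0,0,0,0,0],[1,0,0,0,0,0,0]])

```text
t: 34.62
ee_pos: [677.8, -185.5, 172.1]
orientation: [-0.001, -3.14, -0.0]
ft_force: [-0.1, 0.2, 0.2]
width: 88.0
grasp_force: 0.0
```

```bash
python3 w.py w13 679,-185.5,44,30; python3 go.py 679 -185.5 12 90
```

```text
table 0.2987055254454276
679,-185.5,44,30 c [ 679.1 -185.5] size [39.4 38.8] 14.158703804016113 axis -176.5 z 44.2 1621
t 34.67 pos [ 677.8 -185.7  172.4] psi 90.0 tilt [-0.001  0.    -1.   ] w 87.6 F [0.7 0.5 0.9] q [-0.28  0.59  1.48 -0.    1.08 -1.85]
shift now [-0.026  0.004  3.207]
wz -0.006 shift after turn [-0.026  0.004  3.207]
```

step_arm(plan=[[1,-0.02,0,0.7,0,0,0],[1,0,0,0.75,0,0,0],[1,0,0,0.7,0,0,0],[1,0,0,0.5,0,0,0],[1,0,0,0.35,0,0,0],[1,0,0,0.2,0,0,0],[1,0,0,0,0,0,0],[-1,0,0,0,0,0,0],[-1,0,0,0,0,0,0],[-1,0,0,0,0,0,0],[-1,0,0,0,0,0,0],[-1,0,0,0,0,0,0],[-1,0,0,0,0,0,0],[-1,0,0,0,0,0,0]])

```text
t: 36.42
ee_pos: [679.8, -185.3, 12.7]
orientation: [0.0, 3.142, -0.0]
ft_force: [-0.3, 0.4, 0.9]
width: 39.8
grasp_force: 30.0
```

step_arm(plan=[[-1,0,0,0,0,0,0],[-1,0,0,-0.3,0,0,0],[-1,0,0,-0.6,0,0,0],[-1,0,0,-0.7,0,0,0],[-1,0,0,-0.7,0,0,0],[-1,0,0,-0.4,0,0,0],[-1,0,0,0,0,0,0]])

```text
t: 37.3
ee_pos: [680.7, -185.6, 149.7]
orientation: [0.0, 3.138, -0.002]
ft_force: [-0.1, -0.9, -0.2]
width: 39.6
grasp_force: 30.0
```

```bash
python3 go.py 525 -293.5 145 90
```

```text
t 37.3 pos [ 680.7 -185.6  149.7] psi 90.0 tilt [ 0.003 -0.001 -1.   ] w 39.6 F [-0.1 -0.9 -0.2] q [-0.28  0.62  1.49 -0.    1.04 -1.85]
shift now [ 3.114 -2.158  0.085]
wz -0.0 shift after turn [ 3.114 -2.158  0.085]
```

step_arm(plan=[[-1,0.2,-0.14,0,0,0,0],[-1,0.5,-0.35,0,0,0,0],[-1,0.6,-0.41,0,0,0,0],[-1,0.6,-0.41,0,0,0,0],[-1,0.6,-0.41,0,0,0,0],[-1,0.4,-0.28,0,0,0,0],[-1,0.2,-0.15,0,0,0,0],[-1,0,0,0,0,0,0],[-1,0,0,0,0,0,0]])

```text
t: 38.42
ee_pos: [525.5, -292.5, 147.7]
orientation: [-0.001, 3.141, -0.0]
ft_force: [0.3, -0.2, -0.8]
width: 39.5
grasp_force: 30.0
```

```bash
python3 w.py w14; python3 go.py 525 -293.5 19.5 90
```

```text
table 0.3051226023410436
t 38.48 pos [ 525.6 -292.4  147.7] psi 90.0 tilt [ 0. -0. -1.] w 39.8 F [-0.1  0.3 -1.1] q [-0.53  0.48  1.74  0.    0.92 -2.1 ]
shift now [ 0.012 -0.022  2.563]
wz 0.006 shift after turn [ 0.012 -0.022  2.563]
```

View pics/w14.png

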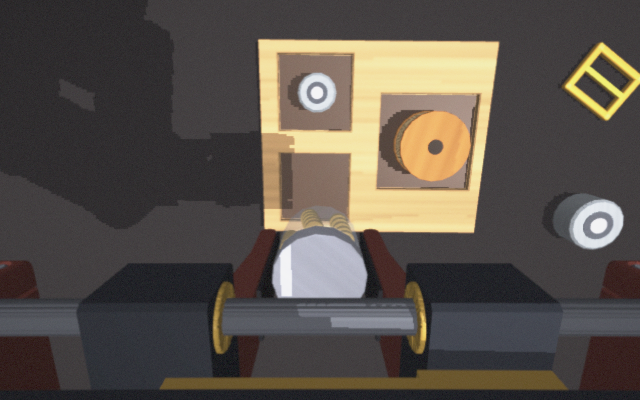

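The anvil at (317,92) and squat spool at (435,146) sit in their pockets. The jar is held level and the far small pocket (280–350, 152–220) lies below it.

step_arm(plan=[[-1,0,-0.02,0.7,0,0,0],[-1,0,0,0.65,0,0,0],[-1,0,0,0.5,0,0,0],[-1,0,0,0.4,0,0,0],[-1,0,0,0.22,0,0,0],[-1,0,0,0.09,0,0,0],[-1,0,0,0,0,0,0],[-1,0,0,0,0,0,0],[0.25,0,0,0,0,0,0],[0.25,0,0,0,0,0,0],[0.25,0,0,0,0,0,0],[0.25,0,0,0,0,0,0]])

```text
t: 39.98
ee_pos: [524.7, -293.8, 19.7]
orientation: [0.0, 3.142, -0.0]
ft_force: [-0.7, -0.1, -0.1]
width: 54.9
grasp_force: 0.0
```

step_arm(plan=[[0.25,0,0,0,0,0,0],[0.25,0,0,-0.4,0,0,0],[0.25,0,0,-0.7,0,0,0],[1,0,0,-0.8,0,0,0],[1,0,0,-0.8,0,0,0],[1,0,0,-0.8,0,0,0],[1,0,0,-0.5,0,0,0],[1,0,0,0,0,0,0],[1,0,0,0,0,0,0]])

```text
t: 41.1
ee_pos: [524.2, -293.5, 219.2]
orientation: [-0.0, -3.141, -0.001]
ft_force: [0.0, -0.1, -0.7]
width: 87.9
grasp_force: 0.0
```

```bash
python3 w.py w15 525,-293,50,40 445,-293,30,30 486,-200,34,40; sed 's/slicker=.*tall=(223,212,64),squat=(330,198,28),sanv=(294,226,24),jar=(188,194,44),//' m.py >m2.py
python3 - <<'E'
from h import *
im=vision.get_image("scene");cv2.imwrite("pics/s15.png",im["pixels"][:,:,::-1])
P=cloud(im,im["T"])
for n,x,y,h,r in [("slk",420,263,26,65),("tall",535,282,70,35),("lanv",556,-50,24,35),("buckle",436,-54,6,30),("glue",684,187,58,35)]:
    q=np.ascontiguousarray(P[(np.hypot(P[...,0]-x,P[...,1]-y)<r)&(abs(P[...,2]-h)<4)][:,:2],np.float32);print(n,len(q),np.round(cv2.minAreaRect(q)[0]) if len(q) else "")
E
```

```text
table 0.29400516628987816
525,-293,50,40 c [ 524.5 -293.2] size [38.8 39.4] 16.655038833618164 axis 175.7 z 50.2 1263
445,-293,30,30 c [ 445.2 -293.3] size [28.4 28.2] 89.93890380859375 axis 129.1 z 30.3 742
486,-200,34,40 c [ 486.3 -200.1] size [54.9 54.1] 89.93343353271484 axis 57.7 z 34.3 2474
slk 452 [420. 263.]
tall 254 [534. 281.]
lanv 228 [554. -50.]
buckle 189 [435. -54.]
glue 465 [685. 188.]
```

View pics/s15.png

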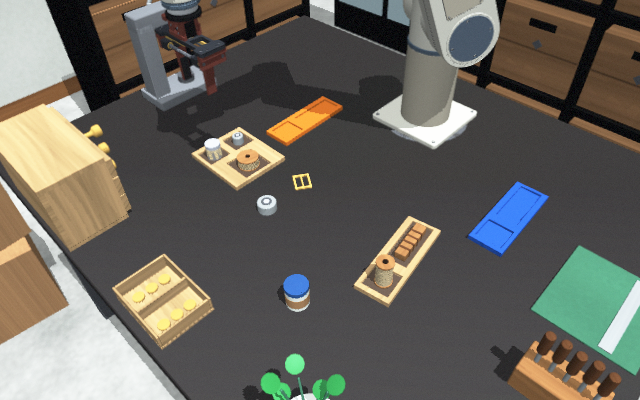

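The final view shows all five pieces in their pockets: jar (212,148), anvil (237,138), squat spool (247,160), tall spool (385,270) and slicker (410,240). Their top heights match flat seating. The large anvil, buckle and glue pot have not moved.

```bash
python3 -c "
from workcell import ctrl
print(ctrl.close_job())"
```

```text
the job is handed in; nothing more can be done
None
```

Both kits are made up and the job is handed in: all five pieces measured flat and upright in their pockets, and the large anvil, buckle and glue pot were left where they were; robot time was about 41 s of the 115 s allowed.

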